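# Slide the bottle and the odd shuttle tube home on the porch shelf

### The arm

A 7-joint arm with a two-finger parallel gripper is mounted at the origin on the work surface. World frame = base frame: x ahead of the robot, y to its left, z up, the work surface at z = 0. Lengths are in m, angles in rad, forces in N, time in s.
With the tool pointing down it reaches from about 0.4 to 0.875 m from the base axis. Payload 19.3 kg.
Tool frame: the origin (TCP) lies at the very end of the fingers, on their centre line; the grasp point (between the pads) lies 19 mm behind it; z points along the fingers, y is the direction in which the jaws open and shut (so a half turn about z gives the same grasp; the last joint's range is limited). The gripper opens to 85 mm and grips with 20 to 120 N. Pads are 22 mm wide; open, the fingers measure 114 mm over their backs; the gripper's body (76 mm by 85 mm) begins 54 mm behind the grasp point. The pads swing forward as they close: fully open they stand 13 mm farther back than shut.
Start: joints at [-1.213, 0.521, -0.036, 1.599, 0.021, 1.021, -0.113], TCP at [0.259, 0.569, 0.231] pointing down, gripper open.
Joint ranges: [-2.91, 2.91], [-0.3, 2.13], [-1.5, 1.42], [0.17, 2.43], [-1.26, 4.41], [0.16, 1.93], [-2.52, 2.52]. Speed limits (rad/s): [1.89, 1.89, 2.39, 2.39, 3.01, 3.01, 3.01].

### API

Orientations are given as [roll, pitch, yaw] about the fixed x, y, z axes, in that order (R = Rz(yaw) Ry(pitch) Rx(roll)).
In Python, from workcell import bot gives the robot as it stands. The module is installed in compiled form; this text tells all that it offers.
- The arm moves only by the shell command python3 -m inch 'ROWS' [FORCE]. ROWS is JSON, a list of rows, each an object of numbers: "dx", "dy", "dz": the shift along the tool's x, y, z in mm; "rx", "ry", "rz": the turn, a rotation vector about the tool's x, y, z in rad; "hand": the closure, from -1 (fully open) to 1 (shut), so that 0 is half open. In form: [{"dx": .., "dy": .., "dz": .., "rx": .., "ry": .., "rz": .., "hand": ..}, ...]. A call has 1 to 10 rows; each row shifts and turns the commanded pose from where the row before left it, along the tool's axes as they then stand; what a row does not reach is not made up. A row lasts 1/10 s, in which the tool goes at most 50 mm and 8.59 degrees, less where a joint would pass 70% of its speed; a pose out of reach is approached as far as the arm can. A call with a gripper value outside its range is refused whole. The fingers move at their own pace and stop on an object; FORCE is the grip in N (left out, the last holds). Time passes only in rows, so rows that do not move let the fingers close. It gives the time, the measured TCP pose, the force and the opening at its end, in the units of the state.
- bot.observe(): the state, without advancing time (a new reading comes with each control period).
- bot.grab_frame(name): name is "scene" or "top" or "wrist"; returns (picture, depth): 480x640x3 uint8, red, green, blue; 480x640 float32, m along the optical axis (not along the pixel's ray), 0 where there is no reading.
- bot.get_calibration(name): a dict with "vertical_fov" (degrees; the focal length in pixels is half the picture's height over the tangent of half this angle, whatever the lens; pixels are square), "cx", "cy" (the principal point, pixels), "origin" and "orientation" of the camera in the world. Camera axes: x right, y down, z forward; pixel columns grow to the right and rows downward; lengths in m; the calibration is good to about 2 mm. A picture is of the moment at which its call begins: read the wrist's pose just before it. get_calibration takes no time and is no camera call; for the wrist camera it gives the pose at the moment of the call.
- bot.job_done(): hands the job in, once; it reports no verdict.
Trained networks look in the newest picture that a camera, given by its name, has taken for a name from the list of things; names that differ only in an ending like _2 or _b are one class to them, and where a whole thing is asked for, a point or a joint stands for the part that bears it (a point fixed in the world has none). Each returns a list of dicts, best first, with "score" (0 to 1); they miss things now and then, are a little off and sometimes report something else, mostly with a low value. They report only what shows in the picture. A call takes as long as a camera call.
- bot.trace(camera, target): "region" (480x640 bool, what is visible of it) and "box" ([left, top, right, bottom] in pixels, round what is visible of it).
- bot.tip_of(camera, target): "centre" ([row, column] in pixels: a listed point, or the origin of a listed thing).
The state is a dict: "clock": time; "qpos": joint angles; "qd": joint speeds; "joint_efforts": joint torques, N m; "position": TCP position; "tool_rot": TCP orientation; "force": force on the tool from outside, world axes, zero at the start; "moment": the same for the moment, N m; "grip_width": finger opening in m.
Only numpy, scipy, OpenCV 4.12 (cv2) and the standard library are available. Lean on these libraries where they do the work, as an engineer would, in place of code of your own. Each camera call takes 0.05 s, during which the arm holds its last target.

### The job

The steel drink bottle and one white shuttle tube have been left standing out near the front of the wall shelf. With the fingertips, push each of them low near its foot so that it slides upright, without tipping, back into an empty bay until it stands against the back rail. Do not pick either of them up, and leave everything else on the shelf as it is.

Things in the scene. Friction and masses are not known exactly. Their poses are not given: they have to be found in the camera images.
- shelf: Fixed teak wall shelf, upper face level, 120 mm above the work surface. Origin: on that face, at the middle of the back rail's front face; x to the wall (away from the robot, within 5 degrees of world x), y left along the rail, z up. Board: y -370 to 370, front edge at x = -225. Rail: 18 mm thick, 40 mm high, y -254 to 254. Behind it a low wall whose coping, 22 mm above the board, is lower than the rail
- bay_left (a point): Foot of the back rail at the middle of the leftmost bay (shelf x = 0, y = 200). Six round-nosed partitions, 8 mm thick, 30 mm high, reach from the rail to x = -46 at y = -250, -150, -50, 50, 150, 250 and make five open-fronted bays, 92 mm wide in the clear. This bay is empty
- bay_middle (a point): The same point of the middle bay (shelf x = 0, y = 0), also empty. The bays between the empty ones (y = 100 and -100) hold tubes
- bay_right (a point): The same point of the rightmost bay (shelf x = 0, y = -200), also empty
- bottle: Loose stainless steel drink bottle with twist cap, upright, 72 mm diameter up to 153 mm, then shoulder, neck and 49 mm cap, 224 mm high, 0.3 to 0.75 kg. Origin: centre of its underside; z up. It stands out near the front of the board, before one of the empty bays, up to 20 mm off its middle. A push more than about 45 mm above the board tips it. Home against the rail: origin at shelf x = -36
- tube: Loose white plastic shuttle tube, upright, closed, 67 mm diameter (cap 69 mm at the top), 219 mm high, about 0.12 kg. Origin: centre of its underside; z up. The one tube that stands out near the front of the board, before another empty bay, up to 20 mm off its middle. A push more than about 45 mm above the board tips it. Home against the rail: origin at shelf x = -34
- home_tube_a: A tube of the same kind, loose, already home in the bay at y = 100. Leave it
- home_tube_b: A tube of the same kind, loose, already home in the bay at y = -100. Leave it
- shuttlecock: Loose feather shuttlecock standing cork up on its skirt, 65 mm diameter, 86 mm high, near the front of the board before the third empty bay. Origin: centre of its underside. Leave it
- whistle: Loose green plastic whistle, 62 mm long, 20 mm wide, 23 mm high, lying on the board in front of one of the home tubes. Origin: underside, under the round barrel; x along the mouthpiece. Leave it
- padlock: Loose brass padlock lying flat on the board in front of the other home tube: body 44 x 46 x 20 mm, shackle reaching 57 mm along x from the origin. Origin: centre of the body's underside. Leave it
- grip_roll: Loose roll of racket grip tape standing near the left end of the board, 42 mm diameter, 28 mm high. Origin: centre of its underside. Leave it
- carabiner (a joint): Aluminium carabiner, 52 mm long, hanging from a spring clip on the front edge of the board near its right end (shelf y = -325) and reaching to 87 mm below the board's upper face; swing angle, 0 hanging straight down. Leave it

How it is judged:
By the outcome, as a careful person would: the job done as asked, in the order asked, and still so for the second after the job is handed in, with the robot touching nothing.
It also fails if it takes over 58 s, if anything falls off the work surface, if the arm or the gripper's body presses on something with over 40 N, if the wrist force passes 120 N, or if a joint passes its speed limit or range.

## Working session

There is one attempt and no reset: what is moved stays moved. The work goes in short steps, Python scripts to look and compute and a shell command to move; the robot and the scene stay as the last step left them, time stands still between calls to the robot, and variables do not carry over. Pictures are saved under pics/ and viewed, and the job is handed in when it is done.

```bash
mkdir -p pics; ls
cat > h.py <<'E'
import numpy as np, cv2
from workcell import bot
from scipy.spatial.transform import Rotation as R
def K(name):
    c=bot.get_calibration(name); f=240/np.tan(np.radians(c["vertical_fov"])/2)
    o=c["orientation"]
    o=np.array(o)
    M=R.from_euler('xyz',o).as_matrix() if o.shape==(3,) else (o if o.shape==(3,3) else R.from_quat(o).as_matrix())
    return f,c["cx"],c["cy"],np.array(c["origin"]),M
def cloud(name,depth):
    f,cx,cy,o,M=K(name)
    v,u=np.mgrid[0:480,0:640]
    P=np.stack([(u-cx)/f*depth,(v-cy)/f*depth,depth],-1)
    return P@M.T+o
def proj(name,p):
    f,cx,cy,o,M=K(name); q=(np.array(p)-o)@M
    return np.stack([q[...,0]/q[...,2]*f+cx,q[...,1]/q[...,2]*f+cy],-1)
def save(n,im): cv2.imwrite(f'pics/{n}.png',im[:,:,::-1])
E
python3 - <<'E'
from h import *
s=bot.observe(); print({k:np.round(v,3) for k,v in s.items()})
for n in("scene","top"):
    print(n,bot.get_calibration(n))
    im,d=bot.grab_frame(n); save(n+'0',im); np.save(n+'0.npy',d)
    for t in("bottle","tube","shelf","shuttlecock","whistle","padlock"):
        r=bot.trace(n,t)
        print(n,t,[(round(x["score"],2),x["box"]) for x in r])
        for i,x in enumerate(r): np.save(f'm_{n}_{t}_{i}.npy',x["region"])
print(bot.observe()["clock"])
E
```

```text
pics
{'clock': np.float64(0.0), 'qpos': array([-1.213,  0.522, -0.036,  1.6  ,  0.021,  1.021, -0.113]), 'qd': array([-0.001,  0.002, -0.   ,  0.001, -0.001,  0.001,  0.   ]), 'joint_efforts': array([ 0.0000e+00, -9.2712e+01,  1.9810e+00, -3.6993e+01,  1.8000e-02,
        8.0000e-03, -0.0000e+00]), 'position': array([0.259, 0.568, 0.231]), 'tool_rot': array([-3.14 ,  0.   ,  2.714]), 'force': array([ 0.141, -0.229, -0.062]), 'moment': array([-0.003, -0.007, -0.02 ]), 'grip_width': np.float64(0.085)}
scene {'vertical_fov': 51.90730027105266, 'cx': 313.36482639438424, 'cy': 241.9542631179964, 'origin': array([1.33455704, 0.3850528 , 0.88488847]), 'orientation': array([-2.30421409,  0.00651711,  2.03228366])}
scene bottle [(0.89, [209.3, 126.2, 237.9, 222.7]), (0.4, [442.4, 246.1, 462.8, 267.6]), (0.18, [375.0, 166.6, 419.6, 272.8])]
scene tube [(0.94, [374.1, 168.0, 419.4, 271.0]), (0.4, [313.9, 180.8, 343.9, 276.3])]
scene shelf [(0.69, [0.0, 178.4, 638.5, 478.9])]
scene shuttlecock [(0.78, [285.5, 204.5, 312.6, 244.9])]
scene whistle [(0.47, [344.3, 230.0, 354.3, 244.5])]
scene padlock [(0.61, [260.8, 208.7, 282.6, 230.6])]
top {'vertical_fov': 43.6211545042129, 'cx': 324.2177082590525, 'cy': 238.84736630410845, 'origin': array([ 0.5056163 , -0.01185242,  1.1577624 ]), 'orientation': array([-3.08113861,  0.0307396 , -1.54931644])}
top bottle [(0.61, [451.2, 215.2, 526.8, 262.5])]
top tube [(0.72, [396.0, 149.7, 462.5, 213.9]), (0.6, [0.0, 75.1, 640.0, 316.6]), (0.56, [183.4, 218.3, 254.1, 269.1])]
top shelf [(0.81, [0.0, 79.3, 638.5, 315.0])]
top shuttlecock [(0.66, [339.0, 223.1, 374.4, 255.3])]
top whistle [(0.78, [287.2, 240.5, 307.2, 264.1])]
top padlock [(0.66, [399.9, 225.4, 429.8, 271.0])]
0.7
```

View pics/scene0.png

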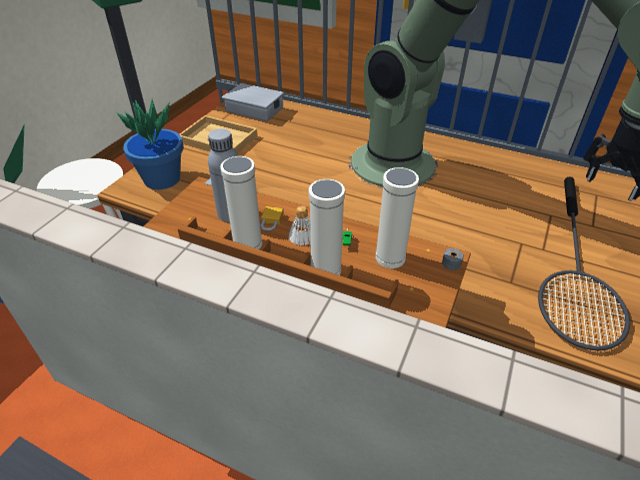

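View pics/top0.png

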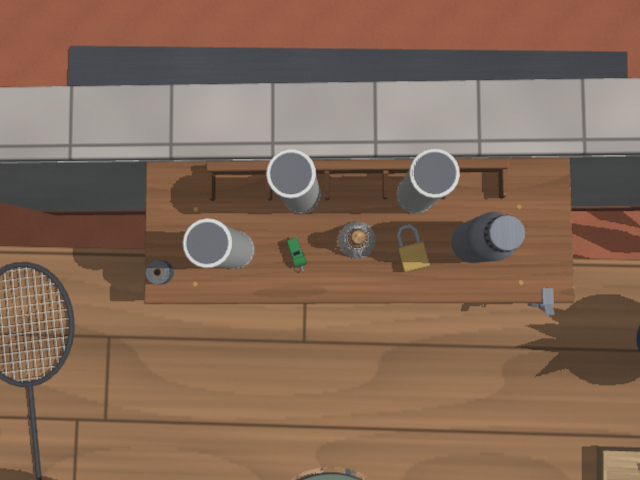

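Run:
```python
from h import *
from scipy.optimize import least_squares
C={n:cloud(n,np.load(n+'0.npy')) for n in("scene","top")}
D={n:np.load(n+'0.npy') for n in C}
T=C["top"]; 
# board points
im=cv2.imread('pics/top0.png')
z=T[...,2]
m=(abs(z-0.12)<0.006)&(D["top"]>0)
print("board z",np.median(z[m]))
# front edge: per column, last row with z~.12
ys=[];
m8=m.astype(np.uint8); n,l,st,_=cv2.connectedComponentsWithStats(m8); k=1+np.argmax(st[1:,4]); b=l==k
print(st[k])
c,_=max(((c,cv2.contourArea(c)) for c in cv2.findContours(b.astype(np.uint8),0,1)[0]),key=lambda t:t[1])
P=T[b][:,:2].astype(np.float32)
r=cv2.minAreaRect(P); print("minrect",r,cv2.boxPoints(r))
# front edge fit
e=[]
for u in range(160,560,5):
    rows=np.where(b[:,u])[0]
    if len(rows): e.append(T[rows.max(),u,:2])
e=np.array(e); p=np.polyfit(e[:,1],e[:,0],1)
res=e[:,0]-np.polyval(p,e[:,1]); g=abs(res)<.004; p=np.polyfit(e[g,1],e[g,0],1); print("front x=",p,g.sum(),len(g))
# rail
m=(abs(z-0.16)<0.005)&(D["top"]>0); m[:150]=0;m[200:]=0
v,u=np.where(m); print("rail px",u.min(),u.max(),v.min(),v.max())
q=[]
for uu in range(215,500,3):
    rows=np.where(m[:,uu])[0]
    if 3<len(rows)<15: q.append((*T[rows.max(),uu,:2],T[rows.min(),uu,0]))
q=np.array(q); 
p2=np.polyfit(q[:,1],q[:,0],1); g=abs(q[:,0]-np.polyval(p2,q[:,1]))<.004; p2=np.polyfit(q[g,1],q[g,0],1); print("railfront x=",p2,g.sum(),len(g))
rr=T[m]; print("rail y ext",np.percentile(rr[:,1],[0.2,1,99,99.8]))
# cylinders
for t,i,rad in(("bottle",0,.036),("tube",0,.0335)):
    for n in("scene","top"):
        ii=2 if (t=="tube" and n=="top") else i
        M=np.load(f'm_{n}_{t}_{ii}.npy'); Q=C[n][M]
        s=Q[(Q[:,2]>.13)&(Q[:,2]<.12+.145)]
        if len(s)<20: print(n,t,"few",len(s)); continue
        f=least_squares(lambda x:np.hypot(s[:,0]-x[0],s[:,1]-x[1])-rad,s[:,:2].mean(0)+([-.02,0] if n=="scene" else [0.02,0]),loss='soft_l1',f_scale=.002)
        print(n,t,f.x,len(s),np.median(abs(f.fun)))
for t in("shuttlecock","whistle","padlock"):
    Q=T[np.load(f'm_top_{t}_0.npy')]; print(t,np.percentile(Q,[2,98],axis=0).round(3).tolist())
```

```text
board z 0.12074950844924448
[    0   154   640   155 44952]
minrect ((0.578386127948761, 0.03703427314758301), (0.26342839002609253, 1.1210283041000366), 1.4978784322738647) [[ 0.43206516  0.5939139 ]
 [ 0.4613687  -0.5267314 ]
 [ 0.7247071  -0.51984537]
 [ 0.6954036   0.6007999 ]]
front x= [-0.0263771   0.45859158] 77 80
rail px 206 508 158 198
railfront x= [-0.02533101  0.68301059] 61 65
rail y ext [-0.28340471 -0.27993741  0.21853123  0.22218619]
scene bottle [ 0.56893128 -0.22838339] 554 0.0007948930239172584
top bottle [ 0.56827926 -0.23246511] 695 0.00017897945786202185
scene tube [0.5458862  0.17893984] 1446 0.0008115926855780317
top tube [0.54704707 0.17668936] 532 0.00024235354294287886
shuttlecock [[0.539, -0.062, 0.118], [0.597, -0.006, 0.207]]
whistle [[0.521, 0.054, 0.135], [0.565, 0.08, 0.146]]
padlock [[0.518, -0.156, 0.121], [0.592, -0.105, 0.144]]
```

```bash
cat >> h.py <<'E'
SO=np.array([0.6838,-0.0307]); SY=0.0257
RS=np.array([[np.cos(SY),-np.sin(SY)],[np.sin(SY),np.cos(SY)]])
def s2w(p): p=np.atleast_2d(p)[0] if 0 else np.array(p,float); return np.r_[RS@p[:2]+SO,(p[2] if len(p)>2 else 0)+.12]
def w2s(p): return RS.T@(np.array(p)[:2]-SO)
E
python3 - <<'E'
from h import *
im=cv2.imread('pics/top0.png')
def pt(p,c): 
    u,v=proj("top",s2w(p)); cv2.circle(im,(int(round(u)),int(round(v))),2,c,-1)
for y in(-.25,-.15,-.05,.05,.15,.25):
    pt((0,y,.03),(0,0,255)); pt((-.046,y,.03),(0,0,255))
for y in(-.254,.254): pt((0,y,.04),(255,255,0)); pt((.018,y,.04),(255,255,0))
for y in(-.37,.37): pt((-.225,y,0),(0,255,0))
print(w2s([.5685,-.2305]),w2s([.5465,.178]))
cv2.imwrite('pics/ov.png',im[140:320,120:600].repeat(1,0) if 0 else cv2.resize(im[140:320,130:590],(800,313),interpolation=cv2.INTER_CUBIC))
E
```

```text
[-0.12039622 -0.19677114] [-0.13189166  0.2121593 ]
```

View pics/ov.png

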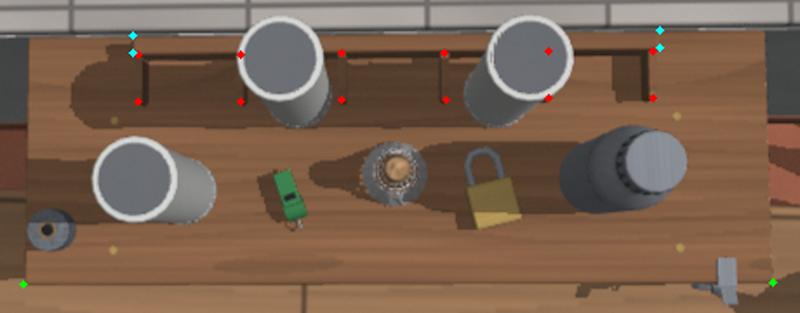

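```bash
python3 -m inch '[{"rz":-0.14,"hand":-0.15,"dx":-20,"dy":-45},{"rz":-0.14,"hand":-0.15,"dx":-15,"dy":-45},{"rz":-0.14,"hand":-0.15,"dx":-10,"dy":-48},{"dy":-48,"hand":-0.15},{"dy":-48,"hand":-0.15}]'
```

```text
schema error: expected keys dx, dy, dz, rx, ry, rz, hand
```

```bash
python3 -m inch '[{"dx":-20,"dy":-45,"dz":0,"rx":0,"ry":0,"rz":-0.14,"hand":-0.15},{"dx":-15,"dy":-45,"dz":0,"rx":0,"ry":0,"rz":-0.14,"hand":-0.15},{"dx":-10,"dy":-48,"dz":0,"rx":0,"ry":0,"rz":-0.14,"hand":-0.15},{"dx":0,"dy":-48,"dz":0,"rx":0,"ry":0,"rz":0,"hand":-0.15},{"dx":0,"dy":-48,"dz":0,"rx":0,"ry":0,"rz":0,"hand":-0.15}]'
```

```text
clock: 1.2
position: [0.2624, 0.3251, 0.2313]
tool_rot: [3.141, 0.0, 3.134]
force: [2.1, 0.7, -0.1]
grip_width: 0.0493
```

```bash
python3 -m inch '[{"dx":-30,"dy":-40,"dz":0,"rx":0,"ry":0,"rz":0,"hand":-0.15},{"dx":-30,"dy":-40,"dz":0,"rx":0,"ry":0,"rz":0,"hand":-0.15},{"dx":-30,"dy":-40,"dz":0,"rx":0,"ry":0,"rz":0,"hand":-0.15},{"dx":-20,"dy":-40,"dz":0,"rx":0,"ry":0,"rz":0,"hand":-0.15},{"dx":0,"dy":-45,"dz":0,"rx":0,"ry":0,"rz":0,"hand":-0.15},{"dx":0,"dy":-45,"dz":0,"rx":0,"ry":0,"rz":0,"hand":-0.15},{"dx":0,"dy":-45,"dz":0,"rx":0,"ry":0,"rz":0,"hand":-0.15}]'; python3 -c "
from h import *
print(bot.observe()['qpos'].round(3))"
```

```text
clock: 1.9
position: [0.37, 0.0294, 0.2315]
tool_rot: [3.141, 0.001, 3.134]
force: [1.8, -1.0, 1.2]
grip_width: 0.0493
[-0.371  0.109  0.143  2.217 -0.021  0.816  1.349]
```

```bash
python3 -m inch '[{"dx":0,"dy":-45,"dz":0,"rx":0,"ry":0,"rz":0,"hand":-0.15},{"dx":0,"dy":-45,"dz":0,"rx":0,"ry":0,"rz":0,"hand":-0.15},{"dx":-5,"dy":-45,"dz":0,"rx":0,"ry":0,"rz":0,"hand":-0.15},{"dx":-5,"dy":-45,"dz":0,"rx":0,"ry":0,"rz":0,"hand":-0.15},{"dx":-5,"dy":-40,"dz":0,"rx":0,"ry":0,"rz":0,"hand":-0.15},{"dx":-10,"dy":-35,"dz":0,"rx":0,"ry":-0.14,"rz":0,"hand":-0.15},{"dx":-10,"dy":0,"dz":0,"rx":0,"ry":-0.14,"rz":0,"hand":-0.15},{"dx":-10,"dy":0,"dz":0,"rx":0,"ry":-0.14,"rz":0,"hand":-0.15}]'; python3 -c "
from h import *
print(bot.observe()['qpos'].round(3))
im,d=bot.grab_frame('wrist'); save('w1',im); np.save('w1.npy',d)
r=bot.trace('wrist','bottle'); print([(round(x['score'],2),x['box']) for x in r])"
```

```text
clock: 2.7
position: [0.4078, -0.2237, 0.2331]
tool_rot: [3.136, 0.352, 3.133]
force: [0.3, 1.5, -0.9]
grip_width: 0.0494
[ 0.329  0.141  0.179  2.243 -0.425  0.487  2.415]
[(0.59, [263.6, 308.5, 357.4, 428.9])]
```

View pics/w1.png

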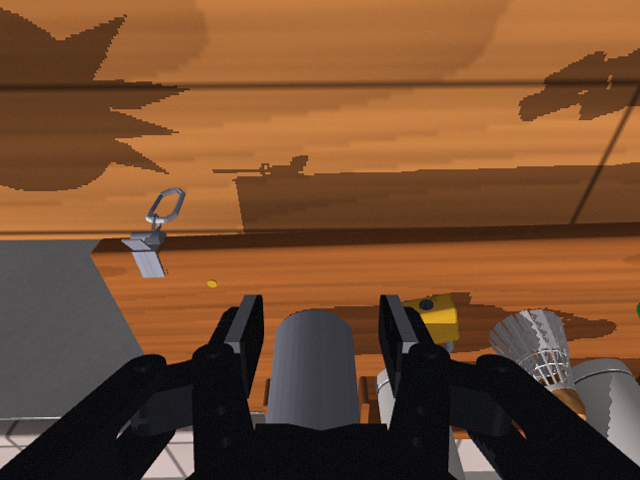

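```bash
python3 -m inch '[{"dx":-14,"dy":0,"dz":6,"rx":0.034,"ry":0,"rz":0.094,"hand":-0.1},{"dx":-13,"dy":0,"dz":8,"rx":0,"ry":-0.13,"rz":0,"hand":-0.1},{"dx":-13,"dy":0,"dz":9,"rx":0,"ry":-0.13,"rz":0,"hand":-0.1},{"dx":0,"dy":0,"dz":0,"rx":0,"ry":-0.13,"rz":0,"hand":-0.1}]'; python3 -c "
from h import *
s=bot.observe();print(s['qpos'].round(3));Rm=R.from_euler('xyz',s['tool_rot']).as_matrix();print(Rm.round(3))
im,d=bot.grab_frame('wrist'); save('w2',im); np.save('w2.npy',d)
im,d=bot.grab_frame('scene'); save('s2',im)
"
```

```text
clock: 3.2
position: [0.4398, -0.2208, 0.2241]
tool_rot: [3.121, 0.482, 3.041]
force: [0.2, -0.4, 0.3]
grip_width: 0.0469
[ 0.638  0.174 -0.189  2.287 -0.575  0.279  2.458]
[[-0.882  0.091  0.463]
 [ 0.089  0.996 -0.026]
 [-0.463  0.018 -0.886]]
```

View pics/w2.png

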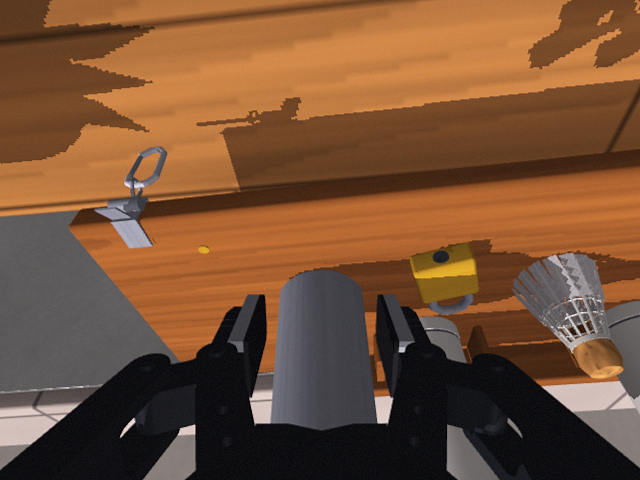

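View pics/s2.png

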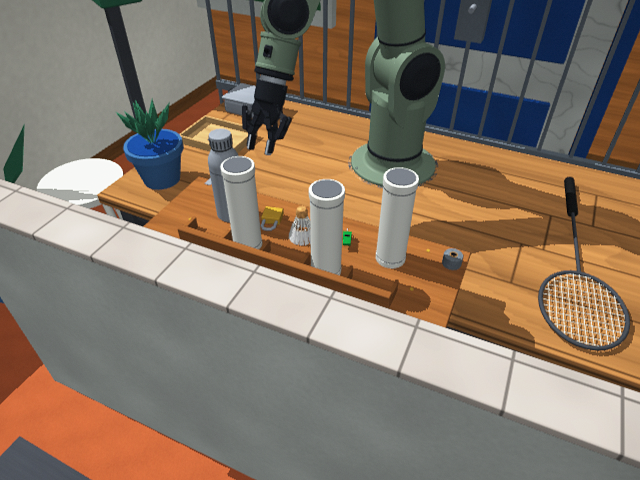

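```bash
python3 -m inch '[{"dx":-6,"dy":0,"dz":25,"rx":0,"ry":0,"rz":0,"hand":-0.1},{"dx":-6,"dy":0,"dz":25,"rx":0,"ry":0,"rz":0,"hand":-0.1},{"dx":0,"dy":0,"dz":0,"rx":0,"ry":-0.1,"rz":0,"hand":-0.1},{"dx":0,"dy":0,"dz":0,"rx":0,"ry":-0.1,"rz":0,"hand":-0.1},{"dx":0,"dy":0,"dz":0,"rx":0,"ry":0,"rz":0,"hand":-0.1}]'; python3 -c "
from h import *
s=bot.observe();print(s['qpos'].round(3));Rm=R.from_euler('xyz',s['tool_rot']).as_matrix();print(Rm.round(3))
"
```

```text
clock: 3.8
position: [0.4739, -0.2339, 0.2084]
tool_rot: [3.097, 0.545, 3.03]
force: [-0.1, -0.6, -0.8]
grip_width: 0.0471
[ 0.914  0.284 -0.494  2.253 -0.594  0.165  2.506]
[[-0.85   0.088  0.52 ]
 [ 0.095  0.995 -0.014]
 [-0.519  0.038 -0.854]]
```

```bash
python3 -m inch '[{"dx":0,"dy":0,"dz":0,"rx":0.055,"ry":0,"rz":0.085,"hand":0.2},{"dx":0,"dy":0,"dz":0,"rx":0.055,"ry":0,"rz":0.085,"hand":0.2},{"dx":15,"dy":0,"dz":26,"rx":0,"ry":0,"rz":0,"hand":0.2},{"dx":0,"dy":0,"dz":0,"rx":0,"ry":-0.05,"rz":0,"hand":0.2},{"dx":0,"dy":0,"dz":0,"rx":0,"ry":-0.05,"rz":0,"hand":0.2}]'; python3 -c "
from h import *
s=bot.observe();print(s['qpos'].round(3));Rm=R.from_euler('xyz',s['tool_rot']).as_matrix();print(Rm.round(3))
"
```

```text
clock: 4.3
position: [0.4802, -0.2417, 0.219]
tool_rot: [3.074, 0.564, 2.948]
force: [-0.6, 0.8, -0.8]
grip_width: 0.0342
[ 0.868  0.265 -0.438  2.246 -0.682  0.163  2.517]
[[-0.829  0.157  0.536]
 [ 0.163  0.986 -0.036]
 [-0.535  0.057 -0.843]]
```

```bash
python3 -m inch '[{"dx":0,"dy":0,"dz":0,"rx":0,"ry":0.14,"rz":0,"hand":0.2},{"dx":0,"dy":0,"dz":0,"rx":0,"ry":0.14,"rz":0,"hand":0.2},{"dx":0,"dy":0,"dz":0,"rx":0.035,"ry":0,"rz":0.11,"hand":0.2},{"dx":0,"dy":0,"dz":0,"rx":0.035,"ry":0,"rz":0.11,"hand":0.2},{"dx":0,"dy":0,"dz":40,"rx":0,"ry":0,"rz":0,"hand":0.2},{"dx":0,"dy":0,"dz":0,"rx":0,"ry":0,"rz":0,"hand":0.2}]'; python3 -c "
from h import *
s=bot.observe();print(s['qpos'].round(3));Rm=R.from_euler('xyz',s['tool_rot']).as_matrix();print(Rm.round(3))
"
```

```text
clock: 4.9
position: [0.5013, -0.2401, 0.1766]
tool_rot: [3.025, 0.436, 2.716]
force: [0.3, -0.3, 0.6]
grip_width: 0.0344
[ 0.432  0.345 -0.035  2.194 -0.524  0.189  2.067]
[[-0.825  0.366  0.43 ]
 [ 0.374  0.925 -0.068]
 [-0.423  0.105 -0.9  ]]
```

```bash
cat >> h.py <<'E'
def Rdes(phi,th):
    y=np.array([-np.sin(phi),np.cos(phi),0]); z=np.array([np.sin(th)*np.cos(phi),np.sin(th)*np.sin(phi),-np.cos(th)])
    return np.stack([np.cross(y,z),y,z],1)
def plan(phi,th,p):
    s=bot.observe(); Rm=R.from_euler('xyz',s['tool_rot']).as_matrix()
    Rd=Rdes(phi,th)
    print('q',s['qpos'].round(3),'p',s['position'].round(4),'F',s['force'].round(1),'heading',round(-np.arctan2(Rm[0,1],Rm[1,1]),3),'tilt',round(np.arccos(-Rm[2,2]),3),'roll',round(Rm[2,1],3))
    print('turn',R.from_matrix(Rm.T@Rd).as_rotvec().round(3))
    d=(np.array(p)-s['position'])*1000
    print('shift if turned',(Rd.T@d).round(1),'in current',(Rm.T@d).round(1))
    return s
E
python3 -c "
from h import *
plan(-.25,.47,[.505,-.213,.14])"
```

```text
q [ 0.432  0.345 -0.035  2.194 -0.524  0.189  2.067] p [ 0.5013 -0.2401  0.1766] F [ 0.3 -0.3  0.6] heading -0.377 tilt 0.451 roll 0.105
turn [ 0.039 -0.024 -0.16 ]
shift if turned [19.4 27.2 31.2] in current [22.6 22.6 32.7]
```

```bash
python3 -m inch '[{"dx":0,"dy":14,"dz":0,"rx":0.02,"ry":0,"rz":-0.08,"hand":0.45},{"dx":0,"dy":13,"dz":0,"rx":0.02,"ry":-0.012,"rz":-0.08,"hand":0.45},{"dx":10,"dy":0,"dz":16,"rx":0,"ry":0,"rz":0,"hand":0.45},{"dx":10,"dy":0,"dz":15,"rx":0,"ry":-0.01,"rz":0,"hand":0.45},{"dx":0,"dy":0,"dz":0,"rx":0,"ry":0,"rz":0,"hand":0.45}]'; python3 -c "
from h import *
plan(-.25,.47,[.505,-.213,.14])
im,d=bot.grab_frame('wrist'); save('w3',im)
im,d=bot.grab_frame('scene'); save('s3',im[80:320,150:470].repeat(2,0).repeat(2,1))"
```

```text
clock: 5.4
position: [0.5088, -0.2197, 0.1628]
tool_rot: [3.117, 0.447, 2.859]
force: [0.4, -0.3, 0.3]
grip_width: 0.0237
q [ 0.143  0.374  0.228  2.229 -0.922  0.164  2.516] p [ 0.5088 -0.2197  0.1628] F [ 0.4 -0.3  0.3] heading -0.272 tilt 0.448 roll 0.022
turn [ 0.01  -0.022 -0.03 ]
shift if turned [15.1  5.5 18. ] in current [14.8  4.9 18.3]
```

View pics/w3.png

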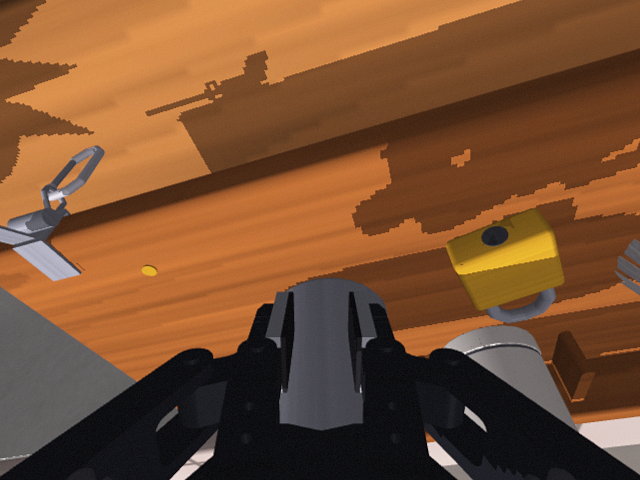

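View pics/s3.png

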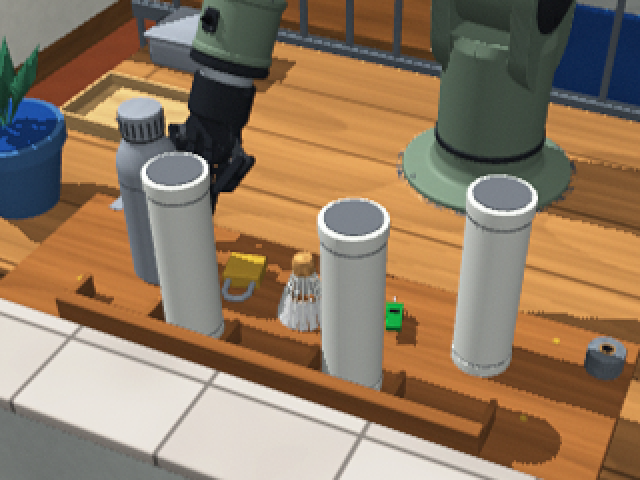

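```bash
python3 -c "
from h import *
s=bot.observe(); Rm=R.from_euler('xyz',s['tool_rot']).as_matrix()
im,d=bot.grab_frame('wrist'); np.save('w4.npy',d)
P=(cloud('wrist',d)-s['position'])@Rm*1000
ok=(d>0)&(d<.25)&(abs(P[...,1])<70)
f,cx,cy,o,M=K('wrist'); print('cam in tool',((o-s['position'])@Rm*1000).round(1))
Q=P[ok]
for a in range(-150,10,10):
    q=Q[(Q[:,2]>=a)&(Q[:,2]<a+10)]
    if len(q)>5: print(a,len(q),np.percentile(q[:,0],[1,50,99]).round(1),'y',np.percentile(q[:,1],[1,99]).round(1))
"
```

```text
cam in tool [  78.1   -0.  -142.7]
-100 2108 [16.7 18.9 20.4] y [-20.2  19.7]
-90 15413 [ 4.8 11.9 17.8] y [-61.   60.4]
-80 14442 [-7.4 11.3 17.6] y [-56.4  55.8]
-70 7649 [-11.7  11.5  17.4] y [-51.8  51.2]
-60 10278 [-11.4   6.8  13.4] y [-46.7  46.1]
-50 2923 [-6.9 11.6 13.8] y [-42.   41.6]
-40 1615 [-10.6   7.2  11.9] y [-24.  23.]
-30 1841 [-41.3   6.7  11.5] y [-25.2  24.6]
-20 3140 [-44.1 -35.4  11.4] y [-24.8  24. ]
-10 2207 [-41.7 -31.2  11.3] y [-22.3  21.7]
0 1307 [-33.9 -27.  -22.9] y [-14.7  13. ]
```

```bash
python3 -m inch '[{"dx":0,"dy":0,"dz":0,"rx":0,"ry":0.03,"rz":0,"hand":0.45},{"dx":4,"dy":0,"dz":8,"rx":0,"ry":0.01,"rz":0,"hand":0.45},{"dx":4,"dy":0,"dz":8,"rx":0,"ry":0.01,"rz":0,"hand":0.45},{"dx":2,"dy":0,"dz":6,"rx":0,"ry":0.0,"rz":0,"hand":0.45},{"dx":0,"dy":0,"dz":0,"rx":0,"ry":0,"rz":0,"hand":0.45}]'; python3 -c "
from h import *
plan(-.25,.42,[.515,-.216,.138])
im,d=bot.grab_frame('top'); save('t5',im); C=cloud('top',d)
"
```

```text
clock: 6.05
position: [0.5075, -0.2198, 0.1373]
tool_rot: [3.119, 0.397, 2.863]
force: [-0.2, -1.3, -0.1]
grip_width: 0.0233
q [ 0.148  0.431  0.225  2.209 -0.887  0.178  2.482] p [ 0.5075 -0.2198  0.1373] F [-0.2 -1.3 -0.1] heading -0.27 tilt 0.397 roll 0.021
turn [ 0.011 -0.023 -0.027]
shift if turned [-6.1  5.6  1.9] in current [-6.   5.7  1.8]
```

```bash
python3 -m inch '[{"dx":-6,"dy":1.8,"dz":2.6,"rx":0,"ry":-0.01,"rz":0,"hand":0.45},{"dx":-6,"dy":1.8,"dz":2.6,"rx":0,"ry":-0.01,"rz":0,"hand":0.45},{"dx":-6,"dy":1.8,"dz":2.7,"rx":0,"ry":-0.01,"rz":0,"hand":0.45},{"dx":-4,"dy":1.3,"dz":1.9,"rx":0,"ry":-0.01,"rz":0,"hand":0.45}]'; python3 -c "
from h import *
plan(-.25,.45,[.61,-.218,.138])
im,d=bot.grab_frame('scene'); save('s6',im[80:320,150:470].repeat(2,0).repeat(2,1))
im,d=bot.grab_frame('wrist'); save('w6',im)
"
```

```text
clock: 6.5
position: [0.535, -0.2204, 0.1419]
tool_rot: [3.118, 0.432, 2.863]
force: [-2.6, 0.3, -1.7]
grip_width: 0.0238
q [ 0.14   0.447  0.215  2.174 -0.944  0.162  2.52 ] p [ 0.535  -0.2204  0.1419] F [-2.6  0.3 -1.7] heading -0.269 tilt 0.433 roll 0.021
turn [ 0.011 -0.018 -0.026]
shift if turned [-63.2  20.8  34.9] in current [-63.2  22.1  34. ]
```

View pics/s6.png

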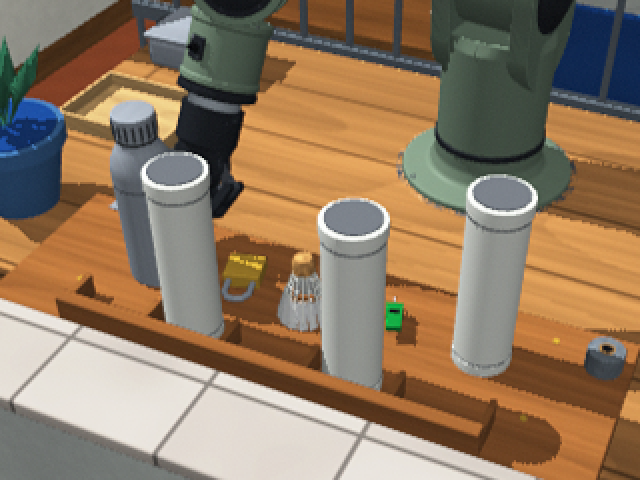

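View pics/w6.png

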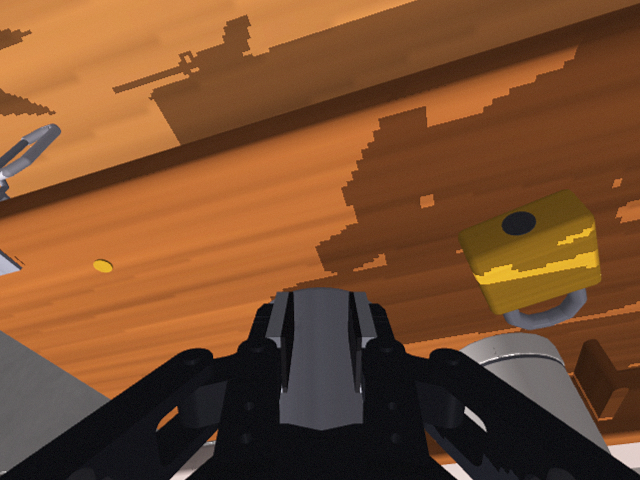

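```bash
python3 -m inch '[{"dx":-6.5,"dy":2.1,"dz":4,"rx":0,"ry":0.005,"rz":0,"hand":0.45},{"dx":-6.5,"dy":2.1,"dz":4,"rx":0,"ry":0,"rz":0,"hand":0.45},{"dx":-6.5,"dy":2.1,"dz":3.8,"rx":0,"ry":0,"rz":0,"hand":0.45},{"dx":-6.5,"dy":2.1,"dz":3.5,"rx":0,"ry":0,"rz":0,"hand":0.45}]'; python3 -c "
from h import *
plan(-.25,.45,[.61,-.218,.138])
im,d=bot.grab_frame('top'); save('t7',im[140:320,130:590])
im,d=bot.grab_frame('scene'); save('s7',im[80:320,150:470].repeat(2,0).repeat(2,1))
"
```

```text
clock: 7.0
position: [0.5655, -0.2207, 0.1391]
tool_rot: [3.119, 0.427, 2.862]
force: [-8.1, 0.2, 6.9]
grip_width: 0.0235
q [ 0.07   0.495  0.286  2.107 -0.92   0.206  2.464] p [ 0.5655 -0.2207  0.1391] F [-8.1  0.2  6.9] heading -0.27 tilt 0.427 roll 0.021
turn [ 0.01  -0.023 -0.027]
shift if turned [-37.7  13.6  19.4] in current [-37.8  14.4  18.7]
```

View pics/t7.png

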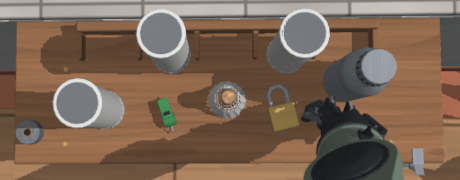

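View pics/s7.png

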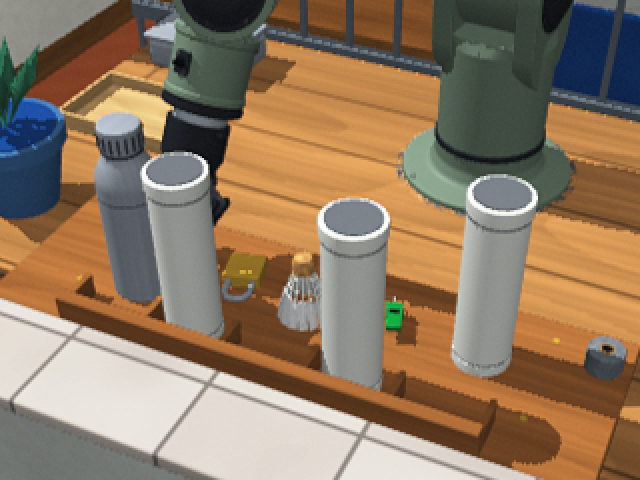

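```bash
cat >> h.py <<'E'
from scipy.optimize import least_squares
def cyl(n,c0,rad,tilt=True):
    im,d=bot.grab_frame(n); C=cloud(n,d); r=np.hypot(C[...,0]-c0[0],C[...,1]-c0[1])
    Q=C[(d>0)&(r<rad+.012)&(C[...,2]>.135)&(C[...,2]<.12+.15)]
    f=least_squares(lambda x:np.hypot(Q[:,0]-x[0]-x[2]*(Q[:,2]-.12),Q[:,1]-x[1]-x[3]*(Q[:,2]-.12))-rad,[*c0,0,0],loss='soft_l1',f_scale=.001)
    print(n,'foot',f.x[:2].round(4),'lean',f.x[2:].round(3),'shelf',w2s(f.x[:2]).round(4),len(Q),np.median(abs(f.fun)).round(5))
    return im
E
python3 -c "
from h import *
cyl('top',[.608,-.232],.036); im=cyl('scene',[.608,-.23],.036)"
```

```text
top foot [ 0.6051 -0.2347] lean [0.008 0.001] shelf [-0.084  -0.2019] 837 0.00028
scene foot [ 0.6065 -0.2308] lean [0.002 0.001] shelf [-0.0824 -0.198 ] 1106 0.00089
```

```bash
python3 -m inch '[{"dx":-7,"dy":2.3,"dz":3.5,"rx":0,"ry":0,"rz":0,"hand":0.45},{"dx":-7,"dy":2.3,"dz":3.5,"rx":0,"ry":-0.01,"rz":0,"hand":0.45},{"dx":-7,"dy":2.3,"dz":3.5,"rx":0,"ry":-0.01,"rz":0,"hand":0.45},{"dx":-7,"dy":2.3,"dz":3.5,"rx":0,"ry":-0.01,"rz":0,"hand":0.45},{"dx":-6,"dy":2,"dz":3.2,"rx":0,"ry":0,"rz":0,"hand":0.45}]'; python3 -c "
from h import *
plan(-.25,.45,[.613,-.218,.138])
cyl('top',[.646,-.232],.036); im=cyl('scene',[.646,-.23],.036)
save('s8',im[80:320,150:470].repeat(2,0).repeat(2,1))
"
```

```text
clock: 7.7
position: [0.6054, -0.22, 0.1381]
tool_rot: [3.117, 0.457, 2.86]
force: [-8.8, 0.0, 7.3]
grip_width: 0.0237
q [ 0.056  0.537  0.28   2.041 -0.94   0.197  2.452] p [ 0.6054 -0.22    0.1381] F [-8.8  0.   7.3] heading -0.271 tilt 0.458 roll 0.022
turn [ 0.01   0.008 -0.029]
shift if turned [-6.1  3.9  3.1] in current [-6.   4.   3.2]
top foot [ 0.6443 -0.2339] lean [-0.003 -0.003] shelf [-0.0448 -0.2021] 973 0.00027
scene foot [ 0.6461 -0.2304] lean [0.001 0.002] shelf [-0.0428 -0.1987] 1527 0.00083
```

View pics/s8.png

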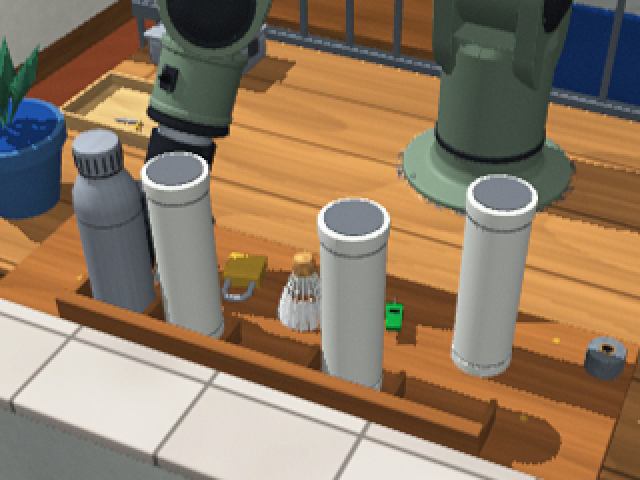

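```bash
python3 -m inch '[{"dx":-3.5,"dy":1.1,"dz":1.8,"rx":0,"ry":0,"rz":0,"hand":0.45},{"dx":-2,"dy":0.7,"dz":1,"rx":0,"ry":0,"rz":0,"hand":0.45}]'; python3 -m inch '[{"dx":-1.3,"dy":0.4,"dz":0.6,"rx":0,"ry":0,"rz":0,"hand":0.45}]';python3 -m inch '[{"dx":-1.3,"dy":0.4,"dz":0.6,"rx":0,"ry":0,"rz":0,"hand":0.45}]'
```

```text
clock: 8.0
position: [0.6118, -0.2197, 0.138]
tool_rot: [3.117, 0.457, 2.86]
force: [-4.7, -1.0, 2.4]
grip_width: 0.0234
clock: 8.1
position: [0.6133, -0.2196, 0.138]
tool_rot: [3.118, 0.457, 2.861]
force: [-4.2, 0.6, 1.5]
grip_width: 0.0233
clock: 8.2
position: [0.6146, -0.2196, 0.138]
tool_rot: [3.117, 0.456, 2.86]
force: [-10.4, -0.4, 3.4]
grip_width: 0.0234
```

```bash
python3 -m inch '[{"dx":-0.9,"dy":0.3,"dz":0.4,"rx":0,"ry":0,"rz":0,"hand":0.45}]';python3 -c "
from h import *
cyl('top',[.653,-.232],.036); im=cyl('scene',[.653,-.23],.036)
print(bot.observe()['force'].round(1))
"
```

```text
clock: 8.3
position: [0.6149, -0.2197, 0.1377]
tool_rot: [3.117, 0.455, 2.86]
force: [-17.1, 1.0, 8.3]
grip_width: 0.0237
top foot [ 0.6535 -0.2331] lean [-0.004 -0.007] shelf [-0.0354 -0.2016] 1022 0.00036
scene foot [ 0.6538 -0.2297] lean [-0.002 -0.003] shelf [-0.0351 -0.1982] 1557 0.00087
[-13.2   0.9   6.6]
```

```bash
python3 -m inch '[{"dx":4,"dy":-1.3,"dz":-2,"rx":0,"ry":0,"rz":0,"hand":0.45},{"dx":13,"dy":-4,"dz":-6.4,"rx":0,"ry":0,"rz":0,"hand":0.45},{"dx":22,"dy":-7,"dz":-11,"rx":0,"ry":0.02,"rz":0,"hand":0.45},{"dx":26,"dy":-8,"dz":-12,"rx":0,"ry":0.02,"rz":0,"hand":0.45},{"dx":26,"dy":-8,"dz":-14,"rx":0,"ry":0.03,"rz":0,"hand":0.45},{"dx":15,"dy":-8,"dz":-40,"rx":0,"ry":0.1,"rz":0,"hand":0.45},{"dx":10,"dy":0,"dz":-45,"rx":0,"ry":0.14,"rz":0,"hand":0.45},{"dx":10,"dy":0,"dz":-35,"rx":0,"ry":0.1,"rz":0,"hand":0.45}]';python3 -c "
from h import *
plan(0,0,[.41,.16,.26])
cyl('top',[.653,-.232],.036); im=cyl('scene',[.653,-.23],.036)
save('s9',im[80:320,150:470].repeat(2,0).repeat(2,1))
"
```

```text
clock: 9.2
position: [0.4663, -0.2103, 0.2089]
tool_rot: [3.11, 0.153, 2.878]
force: [1.3, 1.1, -0.2]
grip_width: 0.0231
q [-0.249  0.392  0.757  2.063 -0.516  0.703  2.142] p [ 0.4663 -0.2103  0.2089] F [ 1.3  1.1 -0.2] heading -0.259 tilt 0.156 roll 0.031
turn [ 0.011  0.156 -0.261]
shift if turned [ 56.3 370.3 -51.1] in current [141.4 345.  -62.5]
top foot [ 0.655  -0.2327] lean [-0.017 -0.01 ] shelf [-0.034  -0.2012] 950 0.00044
scene foot [ 0.6542 -0.2304] lean [-0.005  0.003] shelf [-0.0347 -0.1989] 1512 0.00087
```

View pics/s9.png

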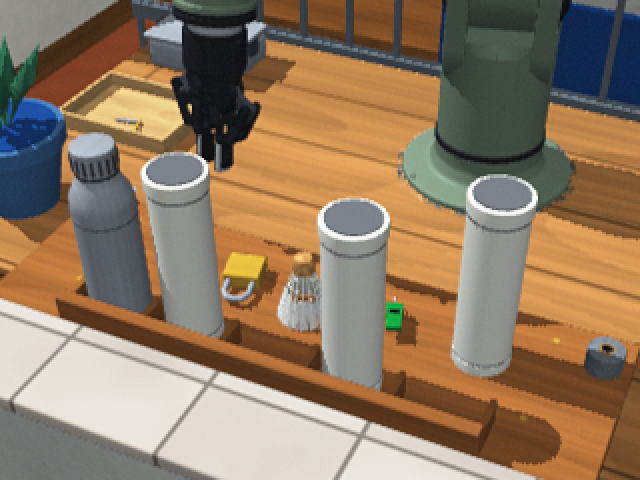

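```bash
python3 -m inch '[{"dx":28,"dy":20,"dz":-25,"rx":0,"ry":0.07,"rz":-0.13,"hand":0.45},{"dx":28,"dy":30,"dz":-25,"rx":0.01,"ry":0.07,"rz":-0.13,"hand":0.45},{"dx":0,"dy":45,"dz":0,"rx":0,"ry":0,"rz":0,"hand":0.45},{"dx":0,"dy":45,"dz":0,"rx":0,"ry":0,"rz":0,"hand":0.45},{"dx":0,"dy":45,"dz":0,"rx":0,"ry":0,"rz":0,"hand":0.45},{"dx":0,"dy":45,"dz":0,"rx":0,"ry":0,"rz":0,"hand":0.3},{"dx":0,"dy":45,"dz":0,"rx":0,"ry":0,"rz":0,"hand":0.3},{"dx":0,"dy":45,"dz":0,"rx":0,"ry":0,"rz":0,"hand":0.3},{"dx":0,"dy":40,"dz":0,"rx":0,"ry":0,"rz":0,"hand":0.3}]';python3 -c "
from h import *
plan(0,.4,[.47,.18,.2])
"
```

```text
clock: 10.2
position: [0.4155, 0.1626, 0.2518]
tool_rot: [3.14, 0.023, -3.139]
force: [1.7, -0.4, -0.5]
grip_width: 0.0302
q [-1.104  0.243  0.71   2.064 -0.194  0.88   1.286] p [0.4155 0.1626 0.2518] F [ 1.7 -0.4 -0.5] heading 0.002 tilt 0.023 roll 0.001
turn [ 0.002 -0.377  0.002]
shift if turned [-30.   17.4  68.9] in current [-53.3  17.2  53. ]
```

```bash
python3 -m inch '[{"dx":-25,"dy":9,"dz":5,"rx":0,"ry":-0.13,"rz":0,"hand":0.3},{"dx":-25,"dy":8,"dz":10,"rx":0,"ry":-0.13,"rz":0,"hand":0.3},{"dx":3,"dy":0,"dz":30,"rx":0,"ry":-0.12,"rz":0,"hand":0.3},{"dx":0,"dy":0,"dz":0,"rx":0,"ry":0,"rz":0,"hand":0.3}]';python3 -c "
from h import *
plan(0,.42,[.487,.178,.138])
im,d=bot.grab_frame('wrist'); save('w10',im)
cyl('top',[.5465,.178],.0335); im=cyl('scene',[.5465,.178],.0335)
"
```

```text
clock: 10.6
position: [0.4702, 0.1767, 0.2123]
tool_rot: [-3.137, 0.387, -3.138]
force: [-1.8, -0.2, -0.4]
grip_width: 0.0299
q [-1.276  0.29   0.79   2.252 -0.019  0.348  1.048] p [0.4702 0.1767 0.2123] F [-1.8 -0.2 -0.4] heading 0.002 tilt 0.387 roll -0.004
turn [-0.003 -0.033  0.004]
shift if turned [15.   1.3 74.7] in current [12.5  1.6 75.1]
top foot [0.547  0.1767] lean [0.001 0.001] shelf [-0.1315  0.2108] 530 0.00024
scene foot [0.5457 0.179 ] lean [-0.  0.] shelf [-0.1326  0.2131] 1487 0.00078
```

View pics/w10.png

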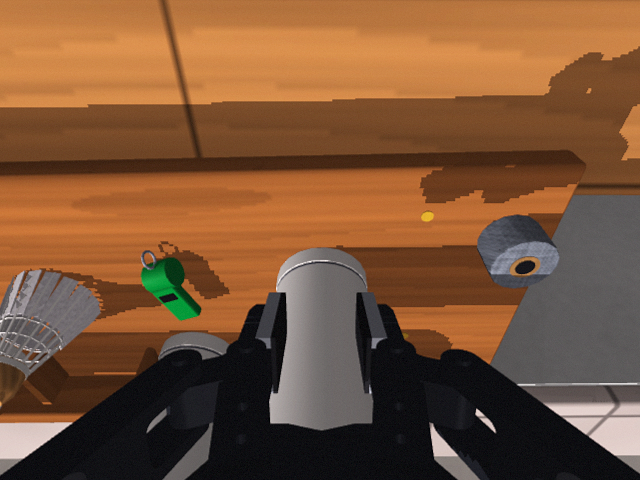

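```bash
python3 -c "
from h import *
for n in('scene','top'):
    d=np.load(n+'0.npy'); C=cloud(n,d); S=(C[...,:2]-SO)@RS
    m=(d>0)&(abs(C[...,2]-.15)<.004)&(S[...,0]>-.042)&(S[...,0]<-.012)
    ys=S[m][:,1]
    for y in(-.25,-.15,-.05,.05,.15,.25):
        q=ys[abs(ys-y)<.02]; print(n,y,len(q),np.percentile(q,[5,50,95]).round(4) if len(q) else '')
"
```

```text
scene -0.25 36 [-0.25   -0.2445 -0.2414]
scene -0.15 36 [-0.1502 -0.1449 -0.1414]
scene -0.05 54 [-0.0686 -0.047  -0.0413]
scene 0.05 39 [0.0503 0.0545 0.0587]
scene 0.15 46 [0.1352 0.1542 0.1581]
scene 0.25 47 [0.2501 0.254  0.2577]
top -0.25 88 [-0.2531 -0.2493 -0.2457]
top -0.15 0 
top -0.05 85 [-0.054  -0.0505 -0.047 ]
top 0.05 74 [0.0458 0.0491 0.0524]
top 0.15 65 [0.1458 0.1506 0.1528]
top 0.25 94 [0.2454 0.2495 0.2537]
```

```bash
python3 -m inch '[{"dx":4,"dy":0,"dz":25,"rx":0,"ry":0,"rz":0,"hand":0.3},{"dx":4,"dy":0,"dz":25,"rx":0,"ry":0,"rz":0,"hand":0.3},{"dx":4,"dy":0,"dz":22,"rx":0,"ry":0,"rz":0,"hand":0.3},{"dx":0,"dy":0,"dz":0,"rx":0,"ry":0,"rz":0,"hand":0.3}]';python3 -c "
from h import *
plan(0,.40,[.605,.169,.138])
"
```

```text
clock: 11.15
position: [0.4886, 0.1752, 0.1424]
tool_rot: [-3.138, 0.382, 3.14]
force: [-0.7, -0.6, 1.1]
grip_width: 0.0298
q [-1.031  0.44   0.556  2.27  -0.149  0.166  1.154] p [0.4886 0.1752 0.1424] F [-0.7 -0.6  1.1] heading -0.003 tilt 0.382 roll -0.004
turn [-0.004 -0.018 -0.002]
shift if turned [-105.5   -6.2   49.4] in current [-106.4   -5.8   47.6]
```

```bash
python3 -m inch '[{"dx":-4,"dy":0.6,"dz":4,"rx":0,"ry":0.01,"rz":0,"hand":0.3},{"dx":-4.5,"dy":0.6,"dz":4,"rx":0,"ry":0,"rz":0,"hand":0.3},{"dx":-5,"dy":0,"dz":3,"rx":0,"ry":0,"rz":0,"hand":0.3},{"dx":-6,"dy":-0.5,"dz":2.5,"rx":0,"ry":0,"rz":0,"hand":0.3},{"dx":-6,"dy":-0.5,"dz":2.5,"rx":0,"ry":0,"rz":0,"hand":0.3}]';python3 -c "
from h import *
plan(0,.40,[.605,.169,.138])
cyl('top',[.555,.178],.0335); im=cyl('scene',[.555,.178],.0335)
save('s11',im[80:320,150:470].repeat(2,0).repeat(2,1))
im,d=bot.grab_frame('wrist'); save('w11',im)
"
```

```text
clock: 11.65
position: [0.5186, 0.1766, 0.1385]
tool_rot: [-3.14, 0.377, -3.141]
force: [-2.2, -0.2, 0.5]
grip_width: 0.0297
q [-0.936  0.471  0.493  2.201 -0.154  0.19   1.191] p [0.5186 0.1766 0.1385] F [-2.2 -0.2  0.5] heading -0.001 tilt 0.377 roll -0.002
turn [-0.002 -0.023  0.   ]
shift if turned [-79.4  -7.6  34.1] in current [-80.1  -7.5  32.3]
top foot [0.553  0.1769] lean [ 0.029 -0.005] shelf [-0.1254  0.2109] 643 0.00057
scene foot [0.5562 0.1787] lean [ 0.001 -0.002] shelf [-0.1222  0.2127] 1508 0.00075
```

View pics/s11.png

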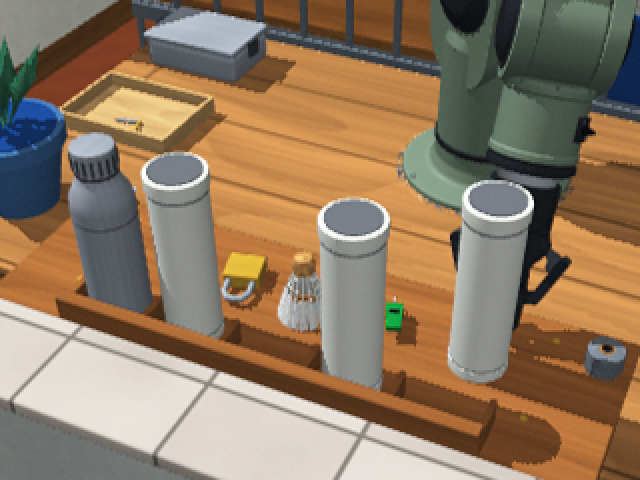

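View pics/w11.png

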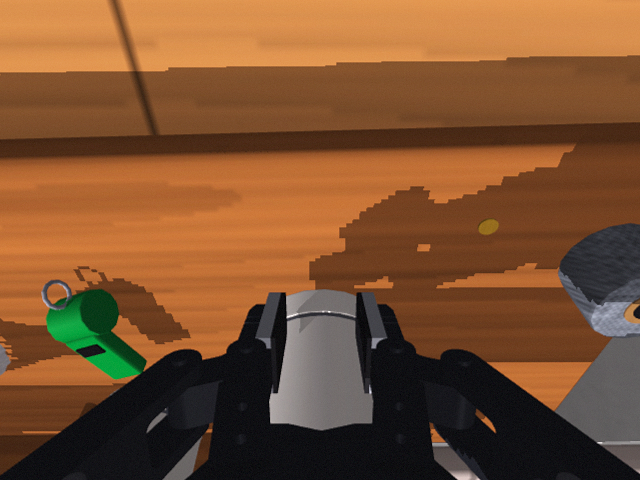

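```bash
python3 -m inch '[{"dx":-7,"dy":-0.7,"dz":3,"rx":0,"ry":-0.01,"rz":0,"hand":0.3},{"dx":-7,"dy":-0.8,"dz":3,"rx":0,"ry":-0.01,"rz":0,"hand":0.3},{"dx":-7,"dy":-0.8,"dz":3,"rx":0,"ry":-0.01,"rz":0,"hand":0.3},{"dx":-7,"dy":-0.8,"dz":3,"rx":0,"ry":-0.01,"rz":0,"hand":0.3},{"dx":-7,"dy":-0.8,"dz":3,"rx":0,"ry":-0.01,"rz":0,"hand":0.3}]';python3 -c "
from h import *
plan(0,.42,[.607,.169,.138])
cyl('top',[.593,.174],.0335); im=cyl('scene',[.593,.175],.0335)
save('s12',im[80:320,150:470].repeat(2,0).repeat(2,1))
"
```

```text
clock: 12.3
position: [0.5528, 0.1722, 0.1382]
tool_rot: [-3.137, 0.417, 3.141]
force: [-0.3, 0.2, -1.2]
grip_width: 0.0296
q [-0.942  0.523  0.555  2.161 -0.414  0.167  1.466] p [0.5528 0.1722 0.1382] F [-0.3  0.2 -1.2] heading -0.003 tilt 0.417 roll -0.004
turn [-0.005 -0.003 -0.001]
shift if turned [-49.4  -3.2  22.2] in current [-49.5  -3.   22.1]
top foot [0.5895 0.1722] lean [ 0.011 -0.003] shelf [-0.0891  0.2052] 611 0.00034
scene foot [0.5897 0.1741] lean [ 0.003 -0.   ] shelf [-0.0888  0.2072] 1534 0.00073
```

View pics/s12.png

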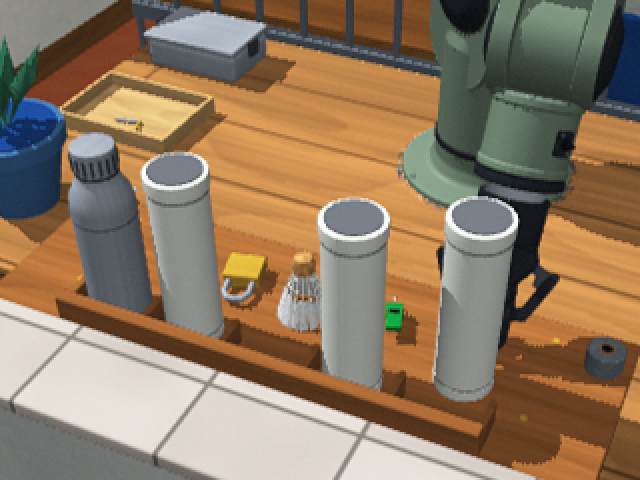

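```bash
python3 -m inch '[{"dx":-7,"dy":-0.6,"dz":3.3,"rx":0,"ry":0,"rz":0,"hand":0.3},{"dx":-7,"dy":-0.6,"dz":3.3,"rx":0,"ry":0,"rz":0,"hand":0.3},{"dx":-7,"dy":-0.6,"dz":3.3,"rx":0,"ry":0,"rz":0,"hand":0.3},{"dx":-7,"dy":-0.6,"dz":3.3,"rx":0,"ry":-0.01,"rz":0,"hand":0.3},{"dx":-7,"dy":-0.5,"dz":3.2,"rx":0,"ry":-0.01,"rz":0,"hand":0.3},{"dx":-6,"dy":-0.4,"dz":2.7,"rx":0,"ry":0,"rz":0,"hand":0.3}]';python3 -c "
from h import *
plan(0,.42,[.607,.169,.138])
cyl('top',[.636,.169],.0335); im=cyl('scene',[.636,.171],.0335)
save('s13',im[80:320,150:470].repeat(2,0).repeat(2,1))
"
```

```text
clock: 13.0
position: [0.5974, 0.169, 0.137]
tool_rot: [-3.137, 0.436, 3.141]
force: [-1.1, 0.2, 0.2]
grip_width: 0.0296
q [-0.861  0.566  0.52   2.076 -0.427  0.181  1.51 ] p [0.5974 0.169  0.137 ] F [-1.1  0.2  0.2] heading -0.003 tilt 0.436 roll -0.004
turn [-0.005  0.016 -0.001]
shift if turned [-9.2  0.   3. ] in current [-9.1  0.   3.2]
top foot [0.6346 0.1684] lean [ 0.007 -0.001] shelf [-0.0441  0.2003] 715 0.0003
scene foot [0.6346 0.1709] lean [ 0.004 -0.003] shelf [-0.044   0.2028] 1532 0.00071
```

View pics/s13.png

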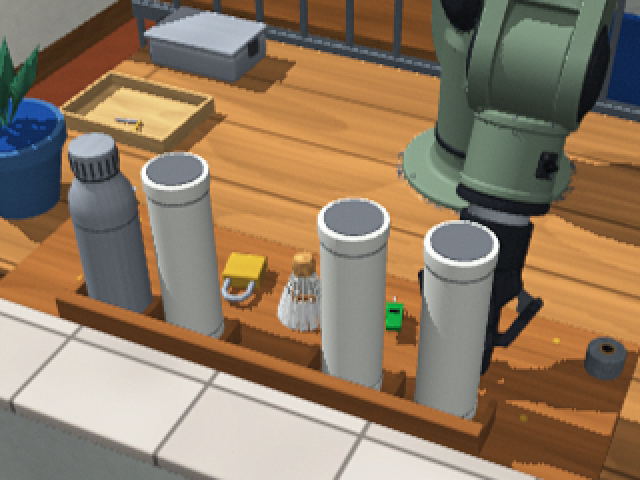

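10 mm left; finish slowly.

```bash
python3 -m inch '[{"dx":-3.5,"dy":0,"dz":1.6,"rx":0,"ry":0,"rz":0,"hand":0.3},{"dx":-2.5,"dy":0,"dz":1.2,"rx":0,"ry":0,"rz":0,"hand":0.3}]'; for i in 1; do python3 -m inch '[{"dx":-1.8,"dy":0,"dz":0.8,"rx":0,"ry":0,"rz":0,"hand":0.3}]'; done; python3 -m inch '[{"dx":-1,"dy":0,"dz":0.5,"rx":0,"ry":0,"rz":0,"hand":0.3}]'
```

```text
clock: 13.3
position: [0.6037, 0.1693, 0.1372]
tool_rot: [-3.137, 0.435, 3.141]
force: [0.6, 0.8, -0.2]
grip_width: 0.0297
clock: 13.4
position: [0.6057, 0.1693, 0.1373]
tool_rot: [-3.137, 0.436, 3.141]
force: [-1.2, 0.3, -0.2]
grip_width: 0.0297
clock: 13.5
position: [0.6068, 0.1692, 0.1372]
tool_rot: [-3.137, 0.436, 3.141]
force: [-1.1, 0.0, 0.3]
grip_width: 0.0299
```

```bash
python3 -m inch '[{"dx":-1,"dy":0,"dz":0.5,"rx":0,"ry":0,"rz":0,"hand":0.3}]'; python3 -m inch '[{"dx":-0.8,"dy":0,"dz":0.4,"rx":0,"ry":0,"rz":0,"hand":0.3}]'; python3 -c "
from h import *
cyl('top',[.645,.169],.0335); im=cyl('scene',[.645,.171],.0335)
print(bot.observe()['force'].round(1))"
```

```text
clock: 13.6
position: [0.6078, 0.1692, 0.1371]
tool_rot: [-3.137, 0.435, 3.141]
force: [-1.8, 1.0, -0.4]
grip_width: 0.0298
clock: 13.7
position: [0.6083, 0.1692, 0.1369]
tool_rot: [-3.137, 0.435, 3.141]
force: [-6.9, 0.1, 2.6]
grip_width: 0.0303
top foot [0.6457 0.1681] lean [0.001 0.003] shelf [-0.033   0.1997] 799 0.00035
scene foot [0.6447 0.1706] lean [-0.006  0.004] shelf [-0.0339  0.2022] 1542 0.00077
[-5.2  0.2  0.8]
```

```bash
python3 -m inch '[{"dx":3,"dy":0,"dz":-1.4,"rx":0,"ry":0,"rz":0,"hand":0.3},{"dx":10,"dy":0,"dz":-5,"rx":0,"ry":0,"rz":0,"hand":0.3},{"dx":22,"dy":0,"dz":-10,"rx":0,"ry":0.01,"rz":0,"hand":0.3},{"dx":27,"dy":0,"dz":-14,"rx":0,"ry":0.02,"rz":0,"hand":0.3},{"dx":27,"dy":0,"dz":-16,"rx":0,"ry":0.03,"rz":0,"hand":0.3},{"dx":25,"dy":0,"dz":-25,"rx":0,"ry":0.06,"rz":0,"hand":0.3},{"dx":20,"dy":0,"dz":-35,"rx":0,"ry":0.1,"rz":0,"hand":0.3},{"dx":15,"dy":0,"dz":-35,"rx":0,"ry":0.1,"rz":0,"hand":0.3},{"dx":0,"dy":0,"dz":0,"rx":0,"ry":0,"rz":0,"hand":0.3}]'; python3 -c "
from h import *
cyl('top',[.645,.169],.0335); im=cyl('scene',[.645,.171],.0335); save('s14',im[80:320,150:470].repeat(2,0).repeat(2,1))
cyl('scene',[.653,-.229],.036); im=cyl('top',[.653,-.232],.036);save('t14',im)
"
```

```text
clock: 14.7
position: [0.4232, 0.1706, 0.2179]
tool_rot: [-3.141, 0.113, 3.14]
force: [1.6, 1.5, 0.6]
grip_width: 0.0302
top foot [0.6473 0.1673] lean [-0.013  0.01 ] shelf [-0.0314  0.1989] 718 0.00042
scene foot [0.6446 0.1704] lean [-0.005  0.006] shelf [-0.034   0.2021] 1530 0.00077
scene foot [ 0.6545 -0.2301] lean [-0.007  0.   ] shelf [-0.0344 -0.1985] 1518 0.00092
top foot [ 0.655  -0.2327] lean [-0.017 -0.01 ] shelf [-0.034  -0.2012] 946 0.00043
```

View pics/s14.png

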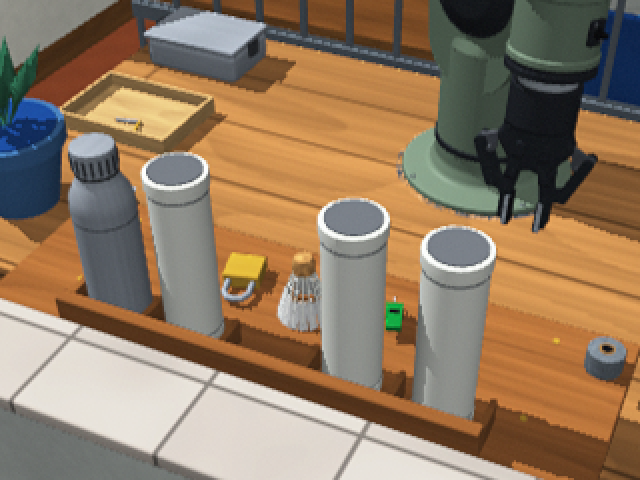

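View pics/t14.png

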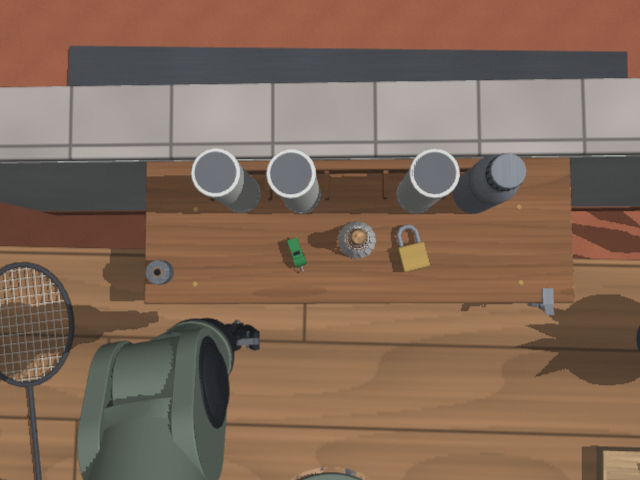

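```bash
python3 -c "
from h import *
a=cv2.imread('pics/top0.png').astype(int);b=cv2.imread('pics/t14.png').astype(int)
for n,(u,v,w) in dict(shuttle=(357,240,22),whistle=(297,252,14),padlock=(413,250,20),roll=(159,272,14),carab=(545,302,12),ta=(293,180,30),tb=(433,180,24)).items(): print(n,abs(a-b)[v-w:v+w,u-w:u+w].mean().round(2))
print(bot.job_done())"
```

```text
shuttle 12.95
whistle 1.57
padlock 27.91
roll 12.72
carab 1.99
ta 2.02
tb 4.66
the job is handed in; nothing more can be done
None
```

Both are pushed home and the job is handed in, at about 15 s of the 58 s allowed. I pushed the bottle first, into the right bay. Then I pushed the tube into the left bay, steering it about 10 mm sideways on the way. Each was pushed low by the slightly open fingertips, about 20–25 mm above the board.

**Last checks:**
- **Bottle:** its foot is at about shelf (-34, -200) mm; home is x = -36. The force rose to 17 N at the rail.
- **Tube:** its foot is at about shelf (-31 to -34, 200) mm; home is x = -34. The force rose to 7 N at the rail.
- **Upright:** both look upright in the scene and top views. After I backed off, the top camera's fits gave leans of up to 0.02 and the scene camera's at most 0.007, so I put the larger figure down to the fit.
- **Gripper:** clear of everything, in front of the shelf.
- **Other things:** in the top view they stand where they were.
    - The before/after picture difference is small for the whistle, the carabiner and both home tubes.
    - It is larger around the padlock, shuttlecock and grip roll. I put that down to changed shadows, since their outlines look unmoved, but I did not measure their positions again.

**Disagreements:**
- The two cameras differed by 2–4 mm along the rail. I used the top view, which matched the partitions.
- The arm could tilt only about 0.4–0.46 rad here, less than the 0.75–0.87 rad I first aimed for.

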